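# Infrared temperature check of the open sample cup

## Robot

A 7-joint arm with a two-finger parallel gripper is mounted at the origin on the work surface. World frame = base frame: x ahead of the robot, y to its left, z up, the work surface at z = 0. Lengths are in mm, angles in rad, forces in N, time in s.
With the tool pointing down it reaches from about 425 to 950 mm from the base axis. Payload 4.7 kg.
Tool frame: the origin (TCP) lies midway between the tips of the shut fingers; the grasp point (between the pads) lies 19 mm behind it; z points along the fingers, y is the line along which they close (so a half turn about z gives the same grasp; the last joint's range is limited). The gripper opens to 87 mm and grips with 3 to 60 N. Pads are 19 mm wide; open, the fingers measure 117 mm over their backs; the gripper's body (75 mm by 190 mm) begins 51 mm behind the grasp point.
Start: joints at [-1.222, 0.469, -0.049, 1.532, 0.024, 1.141, -0.082], TCP at [248.953, 627.433, 222.573] pointing down, gripper open.
Joint ranges: [-2.59, 2.59], [-0.33, 1.99], [-1.39, 1.29], [0.1, 2.45], [-1.04, 4.18], [0.21, 1.99], [-2.66, 2.66]. Speed limits (rad/s): [2.57, 2.57, 3.14, 3.14, 3.14, 3.14, 3.14].

## Interface

Orientations are given as a unit quaternion [x, y, z, w].
In Python, from bench import arm gives the robot as it stands.
- The arm moves only by the tool send_rows, never from a script. Its argument "motion" is a list of rows, each a list of 3 entries, a list of its own where there are three numbers: the shift along the tool's x, y, z in mm, then the turn about the tool's z in degrees, then the finger opening in mm, from 0 to 87. A call has 1 to 8 rows; each row shifts and turns the commanded pose from where the row before left it, along the tool's axes as they then stand; what a row does not reach is not made up. A row lasts 1/12 s, in which the tool goes at most 41.7 mm and 7.16 degrees, less where a joint would pass 70% of its speed; a pose out of reach is approached as far as the arm can. A call is refused whole if a number of a shift passes 41.7 or a number of a turn 7.16, either way. A call with a gripper value outside its range is refused whole. The fingers move at their own pace and stop on an object; "grip_force" is the grip in N (left out, the last holds). Time passes only in rows, so rows that do not move let the fingers close. It gives the time, the measured TCP pose, the force, the opening and the grip force at its end, in the units of the state.
- arm.sense(): the state, without advancing time (a new reading comes with each control period).
- arm.get_image(name): name is "scene" or "top" or "wrist"; returns the picture (480x640x3 uint8, blue, green, red); there is no depth.
- arm.camera_params(name): a dict with "fx", "fy", "cx", "cy" (pixels), "D" ([k1, k2, p1, p2, k3] as OpenCV has them; the pictures are not rectified), "position" and "attitude" of the camera in the world. Camera axes: x right, y up, looking along -z (the intrinsics and any distortion apply to the point x, -y, -z); pixel columns grow to the right and rows downward; lengths in mm; the calibration is good to about 2 mm. A picture is of the moment at which its call begins: read the wrist's pose just before it. camera_params takes no time and is no camera call; for the wrist camera it gives the pose at the moment of the call.
- arm.close_job(): hands the job in; it is judged then, once.
The state is a dict: "time_s": time; "joints": joint angles; "dq": joint speeds; "joint_efforts": joint torques, N m; "ee_pos": TCP position; "tcp_rot": TCP orientation; "ft_force": force on the tool from outside, world axes, zero at the start; "torque": the same for the moment, N m; "finger_gap": finger opening in mm; "grasp_force": force on a finger pad.
Only numpy, scipy, OpenCV 4.12 (cv2) and the standard library are available. Lean on these libraries where they do the work, as an engineer would, in place of code of your own. Each camera call takes 0.05 s, during which the arm holds its last target. There are 200 camera calls.

## Task

Two of the three sample cups are closed with lids and one is open. Pick up the infrared thermometer from its tray, point its window at the middle of the black disc in the open cup from about 10 cm away along its line of sight, and hold it steady there for two seconds; take no reading of the lidded cups and do not disturb cups, lids or the other things. Then lay the thermometer flat back in its tray, setting it down rather than dropping it, and let go.

Things in the scene. Friction and masses are not known exactly. Their poses are not given: they have to be found in the camera images.
- thermo: Infrared thermometer, 193 mm long, about 0.22 kg, loose in the tray: grey box handle along x (from x = -95 to +42 mm, 36 mm wide, 40 mm high), white barrel (36 mm diameter, 55 mm long) at its +x end slanting forward and down at 45 degrees; barrel top 76 mm up at x = 33 to 59 mm. Origin mid-length on the flat underside, z up. No trigger: it reads what its window points at.
- thermo_grip (a point): Place to grip: in the handle, 30 mm behind (-x) the thermometer's origin and 25 mm above its underside; the fingers close across the 36 mm width (y). Axes as the thermometer's.
- beam (a point): Centre of the thermometer's round black window, at the lower front end of the barrel: 85 mm ahead (+x) of the thermometer's origin and 24 mm above its underside. Its x axis is the line of sight, pointing out of the window, forward and 45 degrees below the handle's x axis; its y axis is the thermometer's y.
- tray: White fixed rectangular tray, 260 mm (x) by 140 mm (y) outside, 14 mm high, walls and floor 4 mm thick; origin at the centre of its underside on the bench. The thermometer lies on its floor lengthwise, its front towards the tray's +x end at the start.
- cup_a: Round cream card cup, 80 mm outside diameter, 60 mm tall, 4 mm wall, standing upright and loose (280 g); origin at the centre of its underside, z up. Holds a solid black disc. One of three alike; two of the three wear a lid (which two changes).
- cup_b: Round cream card cup, 80 mm outside diameter, 60 mm tall, 4 mm wall, standing upright and loose (280 g); origin at the centre of its underside, z up. Holds a solid black disc. One of three alike; two of the three wear a lid (which two changes).
- cup_c: Round cream card cup, 80 mm outside diameter, 60 mm tall, 4 mm wall, standing upright and loose (280 g); origin at the centre of its underside, z up. Holds a solid black disc. One of three alike; two of the three wear a lid (which two changes).
- disc_a (a point): Centre of the top face of the black disc (73 mm diameter, level) in cup_a: on the cup's axis, 52 mm above the bench, 8 mm below the rim. Hidden if that cup has a lid.
- disc_b (a point): Centre of the top face of the black disc (73 mm diameter, level) in cup_b: on the cup's axis, 52 mm above the bench, 8 mm below the rim. Hidden if that cup has a lid.
- disc_c (a point): Centre of the top face of the black disc (73 mm diameter, level) in cup_c: on the cup's axis, 52 mm above the bench, 8 mm below the rim. Hidden if that cup has a lid.
- lid_1: White plastic lid, a flat round plate 86 mm across and 6 mm thick with a knob 24 mm across and 14 mm high on top, lying loose on the rim of one of the cups (its knob top is 80 mm above the bench); origin at the centre of its underside.
- lid_2: White plastic lid, a flat round plate 86 mm across and 6 mm thick with a knob 24 mm across and 14 mm high on top, lying loose on the rim of one of the cups (its knob top is 80 mm above the bench); origin at the centre of its underside.
- bottle: Bystander: white bottle, 60 mm diameter, 150 mm tall, standing beyond the cups; origin at the centre of its underside.
- dishes: Bystander: stack of three glass dishes, 90 mm diameter, 45 mm high; origin at the centre of the underside.
- forceps: Bystander: steel forceps, 150 mm long along y, 8 mm high, lying on the bench beyond the tray; origin near the middle of the underside.
Mind the look-alikes: they are no part of the job. What is shaped like the cup_a but turquoise is not meant.

How it is judged:
By the outcome, as a careful person would: the job done as asked, in the order asked, and still so for the second after the job is handed in, with the robot touching nothing.
It also fails if it takes over 48 s, if anything falls off the work surface, if the arm or the gripper's body presses on something with over 40 N, if the wrist force passes 120 N, or if a joint passes its speed limit or range.

## Working session

There is one attempt and no reset: what is moved stays moved. The work goes in short steps, Python scripts to look and compute and a tool call to move; the robot and the scene stay as the last step left them, time stands still between calls to the robot, and variables do not carry over. Pictures are saved under pics/ and viewed, at most 10 in all, crops included, and the job is handed in when it is done.

Besides the shell and the picture viewer there is one more tool, called after "Emit:" by a JSON object that holds its "method" and its "body", one argument or row to a line. send_rows: Moves the arm, as the interface text tells. Its arguments: {"type":"object","properties":{"motion":{"type":"array","items":{"type":"array"}},"grip_force":{"type":"number"}},"required":["motion"]}

```bash
mkdir -p pics; ls; python3 - <<'E'
from bench import arm
import cv2,numpy as np
s=arm.sense();print(s)
for n in("scene","top","wrist"):
    print(n,arm.camera_params(n)); cv2.imwrite(f"pics/{n}0.png",arm.get_image(n))
E
```

```text
pics
{'time_s': 0.0, 'joints': array([-1.22185829,  0.46942909, -0.04855619,  1.53368265,  0.02411196,
        1.14097743, -0.08229889]), 'dq': array([-3.37545504e-05,  4.04753003e-04, -9.53486518e-04,  1.23067176e-03,
       -2.40197328e-04,  1.06610822e-03, -2.19826240e-04]), 'joint_efforts': array([ 2.99690528e-04, -5.07978201e+01, -8.04075622e-02, -2.36150730e+01,
       -6.12862688e-02,  3.79170303e-02,  1.89969737e-04]), 'ee_pos': array([248.81341094, 626.83550674, 221.51240489]), 'tcp_rot': array([ 1.87795742e-01,  9.82207639e-01, -9.46301873e-04, -1.31292256e-04]), 'ft_force': array([-0.31061787,  1.09199342,  0.0446115 ]), 'torque': array([ 0.02369167,  0.01000563, -0.0082648 ]), 'grasp_force': 0.0, 'finger_gap': 86.91861368012705}
scene {'fx': 509.8789137487611, 'fy': 509.8789137487611, 'cx': 324.84030686423506, 'cy': 238.77334989212292, 'D': array([-0.09259505,  0.        ,  0.        ,  0.        ,  0.        ]), 'position': array([1069.32562512, -296.62371159,  743.30681331]), 'attitude': array([0.29246373, 0.17263842, 0.47418875, 0.81228441])}
top {'fx': 437.3824731977031, 'fy': 437.3824731977031, 'cx': 325.39796626708466, 'cy': 237.20362425921468, 'D': array([-0.01410709,  0.        ,  0.        ,  0.        ,  0.        ]), 'position': array([478.39961043, -10.56717081, 780.24127656]), 'attitude': array([ 0.04376928, -0.06388115, -0.69520618,  0.71462705])}
wrist {'fx': 348.6699683436607, 'fy': 348.6699683436607, 'cx': 314.3982115410643, 'cy': 243.43688567400272, 'D': array([-0.05817522,  0.        ,  0.        ,  0.        ,  0.        ]), 'position': array([181.95888863, 653.26771474, 384.85069839]), 'attitude': array([-0.10940909, -0.07272536,  0.55699137,  0.82006176])}
```

View pics/top0.png

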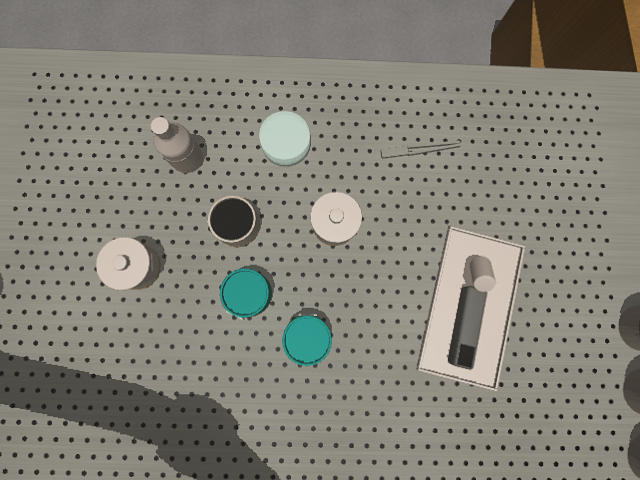

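View pics/scene0.png

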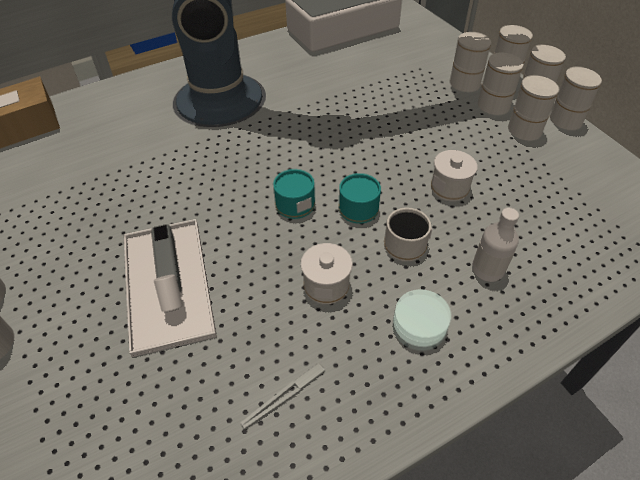

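The top view shows the open cup (black disc) at (232,219), lidded cups at (123,263) and (336,217), and turquoise look-alikes at (245,293) and (307,340). The tray is around (470,308), with the thermometer's barrel end at (482,275) and its rear at (462,357). The scene view shows the open cup at (408,225) and the thermometer from (162,232) to (172,300).

```bash
cat > h.py <<'E'
import numpy as np,cv2
from scipy.spatial.transform import Rotation as R
def ray(p,px):
    K=np.array([[p["fx"],0,p["cx"]],[0,p["fy"],p["cy"]],[0,0,1]])
    u=cv2.undistortPoints(np.array(px,float).reshape(-1,1,2),K,p["D"])[:,0]
    d=np.c_[u[:,0],-u[:,1],-np.ones(len(u))]
    return p["position"],R.from_quat(p["attitude"]).apply(d)
def plane(p,px,z):
    o,d=ray(p,px); return o+d*((z-o[2])/d[:,2])[:,None]
def proj(p,X):
    K=np.array([[p["fx"],0,p["cx"]],[0,p["fy"],p["cy"]],[0,0,1]])
    c=R.from_quat(p["attitude"]).inv().apply(np.atleast_2d(X)-p["position"])*[1,-1,-1]
    return cv2.projectPoints(c,np.zeros(3),np.zeros(3),K,p["D"])[0][:,0]
E
python3 - <<'E'
from bench import arm
from h import *
T=arm.camera_params("top");S=arm.camera_params("scene")
top=cv2.imread("pics/top0.png");sc=cv2.imread("pics/scene0.png")
def blob(im,m,seed):
    n,l,st,c=cv2.connectedComponentsWithStats(m.astype(np.uint8),connectivity=4)
    k=l[seed[1],seed[0]]; return (l==k).astype(np.uint8),st[k]
for nm,im,P,seed in(("top",top,T,(232,219)),("scene",sc,S,(408,225))):
    m,st=blob(im,im.max(2)<60,seed)
    c=max(cv2.findContours(m,0,1)[0],key=len)[:,0]
    w=plane(P,c,52); (cx,cy),r=cv2.minEnclosingCircle(w[:,:2].astype(np.float32))
    e=cv2.fitEllipse(w[:,:2].astype(np.float32))
    print(nm,"disc",st,cx,cy,r,e)
# cream cup rim, top: outer circle at z=60
    m,st=blob(top,top.min(2)>110,(440,300))
m=cv2.morphologyEx(m,cv2.MORPH_CLOSE,np.ones((5,5)))
c=max(cv2.findContours(m,0,1)[0],key=len)[:,0]
w=plane(T,c,14)[:,:2].astype(np.float32); r=cv2.minAreaRect(w); print("tray top",st,r, cv2.boxPoints(r).round(1).tolist())
m,st=blob(sc,sc.min(2)>110,(140,320)); m=cv2.morphologyEx(m,cv2.MORPH_CLOSE,np.ones((5,5)))
c=max(cv2.findContours(m,0,1)[0],key=len)[:,0]
w=plane(S,c,14)[:,:2].astype(np.float32); r=cv2.minAreaRect(w); print("tray scene",st,r, cv2.boxPoints(r).round(1).tolist())
a=cv2.resize(top[220:395,410:530],None,fx=3.3,fy=3.3,interpolation=2);b=cv2.resize(sc[215:360,115:225],None,fx=3.3,fy=3.3*175/145,interpolation=2)
h=min(len(a),len(b));cv2.imwrite("pics/crop.png",np.hstack([a[:h],b[:h]]));print(a.shape,b.shape)
E
```

```text
top disc [ 211  199   42   41 1340] 617.5576171875 128.96527099609375 35.52151107788086 ((617.4934692382812, 129.06890869140625), (67.5211410522461, 69.71989440917969), 28.054424285888672)
scene disc [390 212  38  27 792] 613.1719970703125 131.0950927734375 34.83728790283203 ((614.0593872070312, 130.42681884765625), (61.15081024169922, 67.79435729980469), 137.03871154785156)
tray top [     0      0    640    480 239621] ((636.331298828125, -18.5311279296875), (883.7658081054688, 1234.9124755859375), 0.5340276956558228) [[188.6999969482422, 594.7999877929688], [200.1999969482422, -640.0999755859375], [1084.0, -631.7999877929688], [1072.4000244140625, 603.0]]
tray scene [     0     56    640    424 177292] ((482.4046936035156, -74.3719482421875), (1419.0260009765625, 1066.392333984375), 45.27691650390625) [[-395.70001220703125, -203.3000030517578], [362.0, -953.7000122070312], [1360.5, 54.5], [602.7999877929688, 804.9000244140625]]
(578, 396, 3) (578, 363, 3)
```

View pics/crop.png

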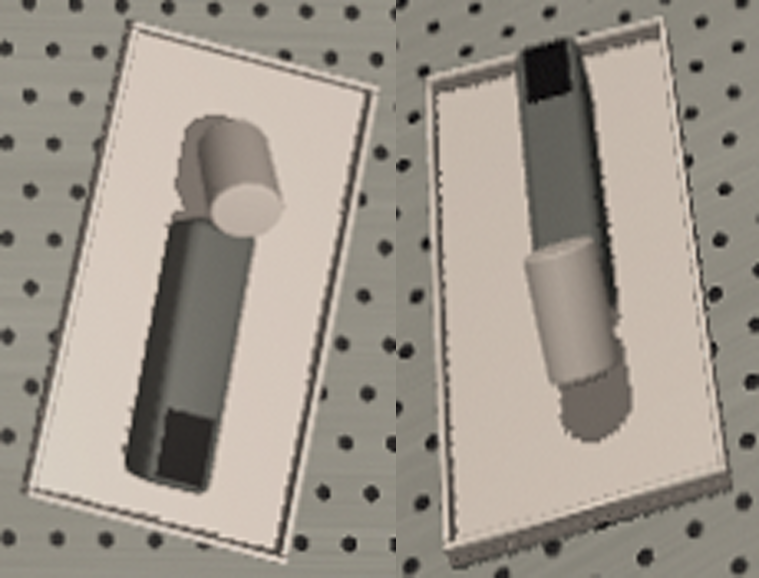

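The crop shows the handle's top face in the top view bounded by crop pixels (187,225), (253,238), (208,490) and (157,475). A dark side face and a shadow lie on its left, and the barrel's shadow on the tray floor is left of the barrel. Next I fit the edges numerically.

```bash
python3 - <<'E'
from bench import arm
from h import *
T=arm.camera_params("top");S=arm.camera_params("scene")
top=cv2.imread("pics/top0.png");sc=cv2.imread("pics/scene0.png")
gt=cv2.cvtColor(top,6).astype(int);gs=cv2.cvtColor(sc,6).astype(int)
for y in(300,320,340): print(y,gt[y,445:495])
for y in(245,260,272): print(y,gs[y,145:190])
print("col",gt[330:380,465]); print("cols",gs[215:250,161])
# tray: colour mask, largest comp in box
for nm,g,P,b in(("top",gt,T,(405,215,540,400)),("scene",gs,S,(110,210,230,365))):
    m=np.zeros(g.shape,np.uint8); x0,y0,x1,y1=b; m[y0:y1,x0:x1]=g[y0:y1,x0:x1]>175
    m=cv2.morphologyEx(m,cv2.MORPH_CLOSE,np.ones((3,3)))
    c=max(cv2.findContours(m,0,1)[0],key=cv2.contourArea)
    r=cv2.minAreaRect(plane(P,c[:,0],14)[:,:2].astype(np.float32)); print(nm,r,cv2.contourArea(c))
E
```

```text
300 [204 204 204 204 204 204 204 203 203 202 203 204 208 183  60  51  54  55
  56  57  71  89 100 107 112 111 112 109 110 110 108 110 108 107 106 106
 106 104 103  93 120 182 204 201 201 201 200 201 200 201]
320 [204 205 204 204 204 205 205 205 209 185  68  49  53  54  55  56  65  83
  98 110 114 114 113 112 113 111 111 111 110 110 109 108 107 106 105  97
  97 165 206 203 202 202 201 201 202 202 203 201 201 201]
340 [205 205 204 205 208 183  76  46  51  52  52  54  54  67  93 105 115 117
 116 115 115 115 114 112 111 110 109 108 104 106 105  99  96 149 197 203
 202 203 202 202 202 202 202 202 202 201 202 201 201 201]
245 [188 186 186 186 186 189 191 134  86  86  95  97  97  97  97  97  97  97
  97  98  96  98  98  99  98  90  77  61  38  40 137 194 188 187 188 186
 188 187 187 187 188 187 187 188 187]
260 [188 187 186 187 186 186 186 188 193 114  79  89  96  97  97  97  98  98
  96  98  98  98  98 100  98 101 101  93  84  69  41  30 136 193 190 188
 186 187 188 187 187 188 188 188 189]
272 [187 187 186 187 187 188 188 187 188 191 162  94  85  95  98  97  97  98
  99  98  98  99  99 100 100 101 100 100 100  92  84  66  38  31 142 197
 191 189 188 188 188 189 187 188 188]
col [115 115 114 115 114 114 115 116 116 115 115 114 116 117  87  45  43  45
  43  43  44  43  43  42  42  41  41  42  43  42  40  42  41  41  39  38
  79  87 117 189 207 205 203 204 204 203 204 204 209 140]
cols [141 108  39  23  83 128 139 138 139 141  93   8  13  18  19  16  20  20
  19  17  18  20  21  16  46  93  99  96  98  95  97  96  98  97  97]
top ((481.73712158203125, -291.9858093261719), (138.32275390625, 258.205810546875), 76.5822982788086) 11377.5
scene ((482.3418884277344, -291.70037841796875), (138.68679809570312, 258.6777648925781), 76.69558715820312) 6235.0
```

```bash
python3 - <<'E'
from bench import arm
from h import *
T=arm.camera_params("top");S=arm.camera_params("scene")
gt=cv2.cvtColor(cv2.imread("pics/top0.png"),6).astype(float);gs=cv2.cvtColor(cv2.imread("pics/scene0.png"),6).astype(float)
def cross(row,a,b,th):  # first subpixel crossing from a to b
    s=1 if b>a else -1
    for x in range(a,b,s):
        if (row[x]-th)*(row[x+s]-th)<=0: return x+s*(row[x]-th)/(row[x]-row[x+s])
def fit(P,pts,z):
    w=plane(P,pts,z)[:,:2].astype(np.float32); v=cv2.fitLine(w,cv2.DIST_HUBER,0,.01,.01).ravel()
    return v[2:],np.degrees(np.arctan2(v[1],v[0])*1)%180-180
yaw=np.radians(-13.4)
def show(n,P,pts,z,c=np.array([482.,-292.])):
    p,a=fit(P,pts,z); u=np.array([np.cos(np.radians(a)),np.sin(np.radians(a))]);nrm=np.array([-u[1],u[0]])
    print(n,"yaw",round(a,2),"lateral of tray centre",round(float((p-c)@nrm),2))
R1=range(298,350); show("top -y edge",T,[(cross(gt[y],497,455,155),y) for y in R1],44)
show("top +y edge(mid shade)",T,[(cross(gt[y],450+int((298-y)*.17)+14,480,82),y) for y in range(298,340)],44)
show("top +y bottom silh z4",T,[(cross(gt[y],445,480,130),y) for y in R1],4)
show("scene -y edge",S,[(cross(gs[y],143,170,140),y) for y in range(240,272)],44)
show("scene +y edge shade",S,[(cross(gs[y],int(165+(y-240)*.1),188,70),y) for y in range(240,272)],44)
show("scene +y silh z4",S,[(cross(gs[y],189,165,120),y) for y in range(240,272)],4)
u=np.array([np.cos(yaw),np.sin(yaw)])
for x in(458,462,466,470): 
    y=cross(gt[:,x],378,350,150); print("rear top",x,y,(plane(T,[(x,y)],44)[0,:2]-[482,-292])@u)
for x in(158,161,164):
    y=cross(gs[:,x],int(222),232,70); print("rear scene",x,y,(plane(S,[(x,y)],44)[0,:2]-[482,-292])@u)
# barrel top in top view: find brighter ellipse
for c in[(484,283)]: print("barrel top centre z76",(plane(T,[c],76)[0,:2]-[482,-292])@u)
E
```

```text
top -y edge yaw -12.27 lateral of tray centre -9.0
top +y edge(mid shade) yaw -11.65 lateral of tray centre 24.2
top +y bottom silh z4 yaw -12.15 lateral of tray centre 23.23
scene -y edge yaw -12.32 lateral of tray centre -9.86
scene +y edge shade yaw -11.86 lateral of tray centre 24.31
scene +y silh z4 yaw -12.33 lateral of tray centre 24.68
rear top 458 377.2909090909091 -122.13472310561575
rear top 462 377.92063492063494 -121.45723888041425
rear top 466 368.6736842105263 -105.382867095575
rear top 470 369.3880597014925 -104.8335179765548
rear scene 158 226.03389830508473 -101.17538169848108
rear scene 161 225.27058823529413 -101.49894000264268
rear scene 164 224.61290322580646 -101.55977928794297
barrel top centre z76 35.57217038734824
```

Emit:
{"method": "send_rows", "body": {
  "motion": [
    [[-20,-25,0],-4.7,56],
    [[-21.6,-25.8,0],-4.7,56],
    [[-21.6,-25.8,0],0,56],
    [[-21.6,-25.8,0],0,56],
    [[-21.6,-25.8,0],0,56],
    [[-21.6,-25.8,0],0,56],
    [[-21.6,-25.8,0],0,56],
    [[-21.6,-25.8,0],0,56]
  ]
}}

```text
time_s: 0.82
ee_pos: [365.7, 385.3, 222.4]
tcp_rot: [0.107, 0.994, -0.0, -0.0]
ft_force: [0.2, 0.1, 0.2]
finger_gap: 56.8
grasp_force: 0.0
```

Emit:
{"method": "send_rows", "body": {
  "motion": [
    [[-21.6,-25.8,0],0,56],
    [[-21.6,-25.8,0],0,56],
    [[-21.6,-25.8,0],0,56],
    [[-21.6,-25.8,0],0,56],
    [[-21.6,-25.8,0],0,56],
    [[-21.6,-25.8,0],0,56],
    [[-21.6,-25.8,0],0,56],
    [[-21.6,-25.8,0],0,56]
  ]
}}

```text
time_s: 1.48
ee_pos: [490.7, 147.1, 222.5]
tcp_rot: [0.107, 0.994, 0.0, -0.0]
ft_force: [0.5, 0.0, -0.4]
finger_gap: 56.1
grasp_force: 0.0
```

Emit:
{"method": "send_rows", "body": {
  "motion": [
    [[-2.6,-30.6,0],0,56],
    [[-2.6,-30.6,0],0,56],
    [[-2.6,-30.6,0],0,56],
    [[-2.6,-30.6,0],0,56],
    [[-2.6,-30.6,0],0,56],
    [[-2.6,-30.6,0],0,56],
    [[-2.6,-30.6,0],0,56],
    [[-2.6,-30.6,0],0,56]
  ]
}}

```text
time_s: 2.15
ee_pos: [458.1, -96.3, 222.5]
tcp_rot: [0.107, 0.994, 0.0, -0.0]
ft_force: [0.8, -0.4, -0.2]
finger_gap: 56.0
grasp_force: 0.0
```

Emit:
{"method": "send_rows", "body": {
  "motion": [
    [[-2.6,-30.6,0],0,56],
    [[-2.6,-30.6,0],0,56],
    [[-2.6,-30.6,0],0,56],
    [[-2.6,-30.6,10],0,56],
    [[-2.6,-30.6,20],0,56],
    [[-2.6,-30.6,30],0,56],
    [[0,0,20],0,56],
    [[0,0,0],0,56]
  ]
}}

```text
time_s: 2.82
ee_pos: [431.7, -276.9, 139.6]
tcp_rot: [0.109, 0.994, 0.001, -0.004]
ft_force: [-0.2, 1.5, 0.1]
finger_gap: 56.2
grasp_force: 0.0
```

```bash
python3 - <<'E'
from bench import arm
from h import *
s=arm.sense();p=s["ee_pos"];q=R.from_quat(s["tcp_rot"]);print(p,q.as_matrix().round(4).tolist(),s["joints"])
W=arm.camera_params("wrist");im=arm.get_image("wrist");cv2.imwrite("pics/w1.png",im)
print(proj(W,[[445.5,-276.4,44]]),"delta tool",q.inv().apply(np.array([445.5,-276.4,10])-p))
E
```

```text
[ 431.7261013  -276.87693803  139.63176696] [[-0.9764, 0.216, -0.008], [0.216, 0.9764, 0.0028], [0.0084, 0.001, -1.0]] [ 0.1217977   0.32136092  0.44809958  2.01769878 -0.18098812  0.84894652
  2.02428508]
[[319.34232903 263.53462548]] delta tool [-14.43503133   3.30512081 129.51852688]
```

View pics/w1.png

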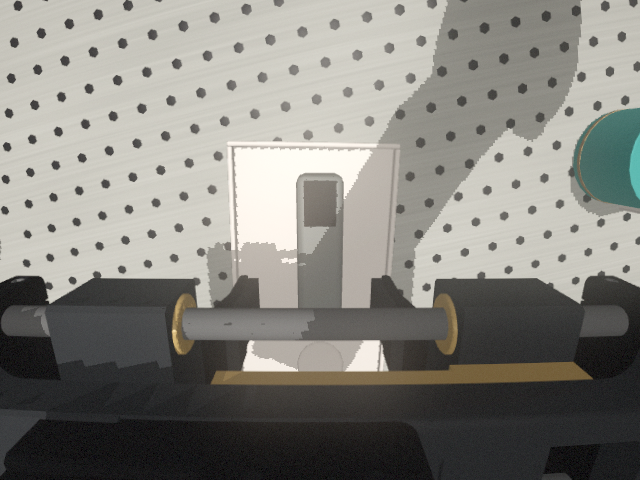

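The wrist view shows the handle centred at column 320 (edges 297 and 343), which matches the predicted 319, with its rear edge at row 174. The handle runs parallel to the tool axis.

Emit:
{"method": "send_rows", "body": {
  "motion": [
    [[-7,1.7,20],0,56],
    [[-7.4,1.6,30],0,56],
    [[0,0,30],0,56],
    [[0,0,0],0,56],
    [[0,0,0],0,56]
  ]
}}

```text
time_s: 3.28
ee_pos: [450.2, -275.4, 63.7]
tcp_rot: [0.106, 0.994, 0.001, -0.001]
ft_force: [0.0, -0.6, 0.7]
finger_gap: 56.0
grasp_force: 0.0
```

```bash
python3 - <<'E'
from bench import arm
from h import *
s=arm.sense();p=s["ee_pos"];q=R.from_quat(s["tcp_rot"]);print(p,q.as_matrix().round(4).tolist(),s["joints"],s["ft_force"])
print("delta tool",q.inv().apply(np.array([445.5,-276.4,10])-p))
E
```

```text
[ 450.18880276 -275.43245061   63.72868332] [[-0.9776, 0.2103, -0.0012], [0.2103, 0.9776, 0.0012], [0.0015, 0.0009, -1.0]] [ 0.16060691  0.45432897  0.3935722   2.0447346  -0.26739058  0.69251426
  2.08468162] [ 0.04338823 -0.57209376  0.65514896]
delta tool [ 4.30218377 -1.9795198  53.73327787]
```

Emit:
{"method": "send_rows", "body": {
  "motion": [
    [[4.3,-1.5,15],0,56],
    [[0,0,15],0,56],
    [[0,0,14],0,56],
    [[0,0,9],0,56],
    [[0,0,0],0,56],
    [[0,0,0],0,56],
    [[0,0,0],0,56]
  ]
}}

```text
time_s: 3.87
ee_pos: [446.5, -277.6, 11.9]
tcp_rot: [0.107, 0.994, -0.0, 0.001]
ft_force: [-0.1, -0.8, 0.2]
finger_gap: 55.8
grasp_force: 0.0
```

Emit:
{"method": "send_rows", "body": {
  "motion": [
    [[0,0,0],0,45],
    [[0,0,0],0,40],
    [[0,0,0],0,36],
    [[0,0,0],0,30],
    [[0,0,0],0,20],
    [[0,0,0],0,20],
    [[0,0,0],0,20]
  ],
  "grip_force": 30
}}

```text
time_s: 4.45
ee_pos: [445.7, -276.8, 10.6]
tcp_rot: [0.107, 0.994, 0.0, 0.0]
ft_force: [0.6, 2.9, 5.4]
finger_gap: 35.8
grasp_force: 30.0
```

Emit:
{"method": "send_rows", "body": {
  "motion": [
    [[0,0,-5],0,20],
    [[0,0,-15],0,20],
    [[0,0,-30],0,20],
    [[0,0,-35],0,20],
    [[0,0,-35],0,20],
    [[0,0,-35],0,20],
    [[0,0,-35],0,20],
    [[0,0,-30],0,20]
  ],
  "grip_force": 40
}}

```text
time_s: 5.12
ee_pos: [444.8, -277.6, 232.3]
tcp_rot: [0.107, 0.994, -0.0, 0.0]
ft_force: [1.1, 0.0, -3.9]
finger_gap: 35.6
grasp_force: 40.0
```

Emit:
{"method": "send_rows", "body": {
  "motion": [
    [[0,0,-20],0,20],
    [[0,0,-10],0,20],
    [[0,0,0],0,20],
    [[0,0,0],0,20]
  ]
}}

```text
time_s: 5.45
ee_pos: [444.7, -276.8, 259.3]
tcp_rot: [0.107, 0.994, 0.0, -0.001]
ft_force: [-1.3, 0.2, -3.3]
finger_gap: 35.5
grasp_force: 40.0
```

```bash
python3 - <<'E'
from bench import arm
from h import *
s=arm.sense();p=s["ee_pos"];q=R.from_quat(s["tcp_rot"]);print(p,q.as_matrix().round(4).tolist(),s["joints"],s["ft_force"],s["torque"],s["grasp_force"])
cv2.imwrite("pics/s2.png",arm.get_image("scene"))
E
```

```text
[ 444.72469541 -276.83073701  259.28601133] [[-0.9772, 0.2122, -0.0016], [0.2122, 0.9772, 0.0007], [0.0017, 0.0004, -1.0]] [ 0.05927926  0.19470792  0.48899616  1.86417704 -0.10150143  1.10883545
  1.94289588] [-1.29913491  0.24152388 -3.34841789] [ 7.78206421e-02  7.73263969e-02 -9.65243630e-05] 39.999250173568726
```

View pics/s2.png

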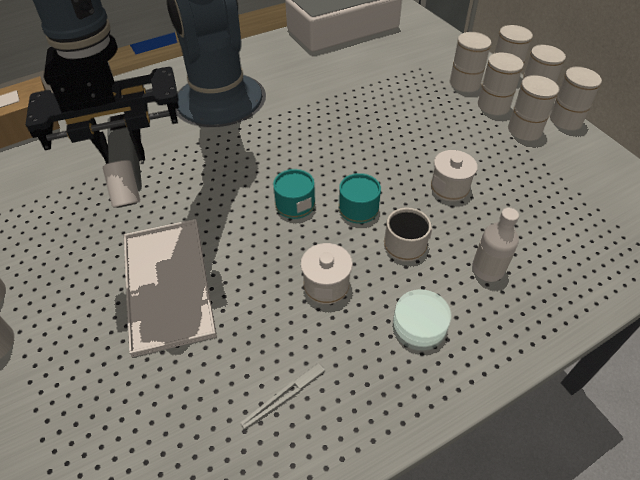

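The scene view shows the thermometer held level, with its barrel tip at (123,203). The tray is empty and the cups have not moved.

Emit:
{"method": "send_rows", "body": {
  "motion": [
    [[0.5,15,0],0,20],
    [[0.5,30,0],0,20],
    [[0.5,30,0],0,20],
    [[0.5,30,0],0,20],
    [[0.5,30,0],0,20],
    [[0.5,30,0],0,20],
    [[8.7,28,0],0,20],
    [[12,25.5,0],0,20]
  ]
}}

```text
time_s: 6.17
ee_pos: [468.0, -56.6, 258.1]
tcp_rot: [0.106, 0.994, -0.0, -0.002]
ft_force: [0.5, -0.3, -2.6]
finger_gap: 36.0
grasp_force: 40.0
```

Emit:
{"method": "send_rows", "body": {
  "motion": [
    [[12,25.5,0],0,20],
    [[12,25.5,0],0,20],
    [[12,25.5,0],0,20],
    [[9,22,0],0,20],
    [[6,16,0],0,20],
    [[0,0,0],-3,20],
    [[0,0,0],-5,20],
    [[0,0,0],-6,20]
  ]
}}

```text
time_s: 6.83
ee_pos: [441.7, 64.2, 258.1]
tcp_rot: [-0.018, 1.0, -0.001, -0.002]
ft_force: [0.9, 0.0, -2.7]
finger_gap: 35.5
grasp_force: 40.0
```

Emit:
{"method": "send_rows", "body": {
  "motion": [
    [[0,0,0],-6,20],
    [[0,0,0],-6,20],
    [[0,0,0],-4,20],
    [[0,0,0],-2.2,20],
    [[0,0,0],0,20],
    [[0,0,0],0,20],
    [[0,0,0],0,20]
  ]
}}

```text
time_s: 7.42
ee_pos: [442.5, 63.9, 259.3]
tcp_rot: [-0.173, 0.985, -0.0, -0.001]
ft_force: [-0.2, -0.2, -2.7]
finger_gap: 35.6
grasp_force: 40.0
```

```bash
python3 - <<'E'
from bench import arm
from h import *
s=arm.sense();p=s["ee_pos"];q=R.from_quat(s["tcp_rot"]);print(p,q.as_matrix().round(4).tolist(),s["joints"])
print("delta tool",q.inv().apply(np.array([442.2,64.6,105.3])-p))
t=arm.get_image("top");c=arm.get_image("scene");cv2.imwrite("pics/t3.png",t);cv2.imwrite("pics/s3.png",c)
T=arm.camera_params("top");S=arm.camera_params("scene")
u=-q.as_matrix()[:,0];n=q.as_matrix()[:,1];z=np.array([0,0,1.])
O=p-6.6*z+30*u
pts=[O+85*u+24*z, O-95*u+40*z,O+46*u+76*z]
print(proj(T,pts).round(1).tolist(),proj(S,pts).round(1).tolist())
E
```

```text
[442.49381593  63.94315023 259.31660909] [[-0.9403, -0.3403, -0.0022], [-0.3403, 0.9403, -0.0006], [0.0023, 0.0002, -1.0]] [-0.40404268  0.05204252  0.17396582  2.0035238  -0.01004583  1.08912827
  1.69244163]
delta tool [ -0.30045191   0.69183331 154.01644311]
[[215.6, 238.5], [260.1, 394.8], [215.3, 266.7]] [[387.2, 107.5], [300.0, 57.3], [368.9, 68.3]]
```

Emit:
{"method": "send_rows", "body": {
  "motion": [
    [[0,0,10],0,20],
    [[0,0,20],0,20],
    [[0,0,25],0,20],
    [[0,0,25],0,20],
    [[0,0,25],0,20],
    [[0,0,24],0,20],
    [[0,0,15],0,20],
    [[0,0,7],0,20]
  ]
}}

```text
time_s: 8.18
ee_pos: [441.2, 63.7, 106.8]
tcp_rot: [-0.173, 0.985, -0.0, -0.002]
ft_force: [0.7, 0.7, -2.3]
finger_gap: 35.3
grasp_force: 40.0
```

Emit:
{"method": "send_rows", "body": {
  "motion": [
    [[0,0.5,3],0,20],
    [[0,0,0],0,20],
    [[0,0,0],0,20]
  ]
}}

```text
time_s: 8.43
ee_pos: [443.6, 64.8, 107.1]
tcp_rot: [-0.173, 0.985, 0.0, 0.001]
ft_force: [0.4, -0.1, -2.2]
finger_gap: 36.0
grasp_force: 40.0
```

```bash
python3 - <<'E'
from bench import arm
from h import *
s=arm.sense();p=s["ee_pos"];q=R.from_quat(s["tcp_rot"]);print(p,q.as_matrix().round(4).tolist())
t=arm.get_image("top");c=arm.get_image("scene");cv2.imwrite("pics/t4.png",t);cv2.imwrite("pics/s4.png",c)
T=arm.camera_params("top");S=arm.camera_params("scene")
u=-q.as_matrix()[:,0];n=q.as_matrix()[:,1];z=np.array([0,0,1.])
O=p-6.6*z+30*u
pts=[O+85*u+24*z, O+33*u+76*z,O+59*u+76*z,O+46*u+76*z+18*n,O+46*u+76*z-18*n]
b=O+85*u+24*z;print("spot",b+(u-z)*(b[2]-52), b)
a=proj(T,pts);d=proj(S,pts);print(a.round(1).tolist(),d.round(1).tolist())
def cr(im,a,o,k=4):
    x,y=int(a[:,0].mean())-o,int(a[:,1].mean())-60
    r=cv2.resize(im[y:y+120,x:x+100],None,fx=k,fy=k,interpolation=2)
    for g in a: cv2.circle(r,tuple(int(v) for v in ((g-[x,y]+.5)*k)),2,(0,0,255),-1)
    print(x,y); return r
cv2.imwrite("pics/c4.png",np.hstack([cr(t,a,50),cr(c,d,50)]))
E
```

```text
[443.63932799  64.81524352 107.0616918 ] [[-0.9399, -0.3413, 0.0015], [-0.3413, 0.9399, 0.0005], [-0.0016, -0.0001, -1.0]]
spot [620.01632241 128.86382092  52.11665426] [551.73284338 104.06773169 124.64635681]
[[237.0, 252.8], [241.6, 284.3], [236.1, 266.3], [226.2, 279.4], [251.4, 271.1]] [[380.4, 179.8], [358.4, 144.1], [370.4, 150.6], [370.7, 142.2], [357.8, 152.6]]
188 210
317 93
```

View pics/c4.png

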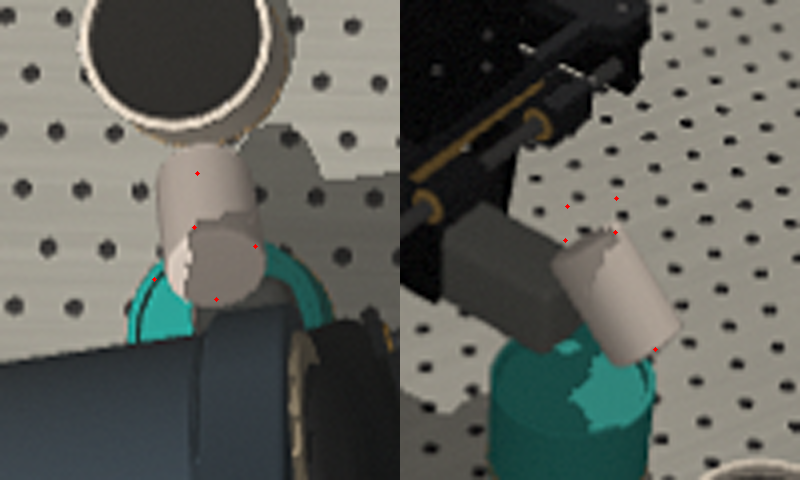

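The left half (top view) shows the barrel's top-end ellipse at crop (216,268). The right half (scene view) shows the same ellipse near (585,245). My barrel-top points were modelled wrongly: the end disc is tilted 45°, with its centre at x=46, z=63. I'll redo the overlay with that corrected.

```bash
cat > ov.py <<'E'
from bench import arm
from h import *
def ov(tn,sn,out,s,cap=True):
    p=s["ee_pos"];q=R.from_quat(s["tcp_rot"])
    t=cv2.imread(tn);c=cv2.imread(sn)
    u=-q.as_matrix()[:,0];n=q.as_matrix()[:,1];z=np.array([0,0,1.])
    O=p-6.6*z+30*u; a=np.linspace(0,2*np.pi,24,endpoint=False)
    b=u*np.sqrt(.5)-z*np.sqrt(.5); v=np.cross(b,n)
    ring=lambda C:[C+18*np.cos(k)*n+18*np.sin(k)*v for k in a]
    w=O+85*u+24*z; top=w-55*b
    P=np.array(ring(w)+ring(top)+[O+42*u+40*z+18*n,O+42*u+40*z-18*n,O+42*u-18*n,O+42*u+18*n])
    r=[]
    for im,cam in((t,"top"),(c,"scene")):
        g=proj(arm.camera_params(cam),P);x,y=(g.mean(0)-[40,48]).astype(int);k=5
        m=cv2.resize(im[y:y+96,x:x+80],None,fx=k,fy=k,interpolation=2)
        for i,e in enumerate(g): cv2.circle(m,tuple(int(h) for h in (e-[x,y]+.5)*k),1,[(0,0,255),(255,0,0),(0,255,0)][i//24],-1)
        print(cam,x,y); r.append(m)
    cv2.imwrite(out,np.hstack(r))
E
python3 - <<'E'
from ov import *
s=arm.sense();print(s["ee_pos"],s["time_s"])
ov("pics/t4.png","pics/s4.png","pics/c5.png",s)
E
```

```text
[443.79331612  64.82351811 107.39618291] 8.5333
top 199 217
scene 331 118
```

View pics/c5.png

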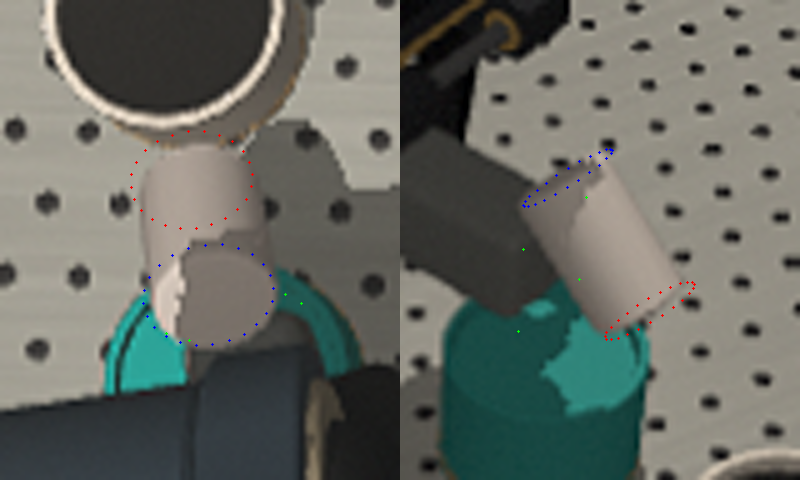

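In the scene half the blue top-end ring fits the barrel. The red window ring sits slightly ahead of the real barrel end, by about 10 crop px, and in the top half by about (7,12) crop px. That suggests a slight nose-down pitch, so I'll measure the barrel axis from its silhouette edges in both views.

```bash
python3 - <<'E'
import cv2,numpy as np
t=cv2.imread("pics/t4.png").astype(int);c=cv2.imread("pics/s4.png").astype(int)
np.set_printoptions(linewidth=250)
for y in(248,254,260,266): print("T",y); print((t[y,222:258,2]-t[y,222:258,0])); print(t[y,222:258].sum(1)//3)
for y in(158,164,170,176,180): print("S",y); print((c[y,352:392,2]-c[y,352:392,0])); print(c[y,352:392].sum(1)//3)
E
```

```text
T 248
[15 16 15 15 15 15 16 14 17 19 24 24 21 23 24 22 22 21 21 21 20 20 18 17 20 13  9  9  9 10  9  9  9 10  9  8]
[158 159 159 159 159 159 158 158 158 146 164 159 161 160 159 157 154 153 149 144 142 135 131 126 129  93  93  91  92  93  92  92  92  92  92  93]
T 254
[14 13 14 15 15 19 20 22 22 25 23 22 24 24 23 22 22 23 22 21 20 21 19 19 19 16 15 13 12  9  7  9  9  9  9  9]
[163 152 162 161 160 139 144 151 156 159 160 162 162 161 160 159 156 154 151 146 143 138 135 129 123 113 105  95  86  92  93  93  93  94  93  93]
T 260
[11 13 16 15 16 17 20 21 22 21 24 23 23 23 23 24 22 21 22 22 22 21 19 19 19 18 17 14 15 12  5  5  7  9  8  8]
[126 128 163 160 159 124 145 150 155 159 161 161 161 160 161 160 159 154 151 150 147 142 137 133 127 122 113 103  94  86  52  59  84  91  92  93]
T 266
[16 16 16 16 16 16 19 21 23 24 22 23 24 23 22 16 15 15 15 14 16 15 15 14 14 13 14 12 13 13 11 10  8  8  8  8]
[157 157 158 158 158 146 132 150 153 158 160 163 161 165 148 102 106 105 105 102 104 105 101  98  98  96  95  91  89  86  83  85  89  89  89  89]
S 158
[ 3  4  6 11 14 13 14 17 14 17 17 17 16 16 17 
[... 777 characters left out ...]
155 152 146 123 110  89 100 139 141 140]
S 176
[  5   3   3   4   3   5   7  -4 -29 -43 -45 -45 -35   9  15  15  15  16  16  17  18  18  20  21  22  21  22  23  22  23  22  24  22  20  16  16  15  15  15  15]
[ 52  53  49  49  46  47  47  46  50  52  52  50  57  81  93  97 101 108 113 120 126 133 138 143 146 149 152 154 157 158 159 158 157 138 137 143 146 145 145 143]
S 180
[  7   8  -5 -34 -56 -75 -79 -78 -65 -60 -48 -44 -45 -45 -46  -8  13  16  14  16  16  17  18  18  20  20  21  21  16  14  14  13  16  15  16  16  14  13  14  15]
[ 51  49  47  58  73  99 105 106  86  77  62  54  55  54  52  70  86  96  99 107 113 118 123 130 137 142 148 145 112 101 127 141 143 144 143 145 129 127 123 143]
```

```bash
python3 - <<'E'
from ov import *
T=arm.camera_params("top");S=arm.camera_params("scene")
def tang(P,px):  # plane normal through camera centre best fitting rays
    o,d=ray(P,px); d/=np.linalg.norm(d,axis=1)[:,None]; return np.linalg.svd(d)[2][2]
def mid(P,a,b,inside):
    na,nb=tang(P,a),tang(P,b); d=ray(P,[inside])[1][0]
    na*=np.sign(na@d); nb*=np.sign(nb@d); m=na-nb; return m/np.linalg.norm(m), np.degrees(np.arcsin(np.linalg.norm(np.cross(na,nb))))
mt,_=mid(T,[(226.5,254),(226.6,260),(227.3,266)],[(250.2,254),(251.5,260),(252.6,266)],(239,260))
ms,_=mid(S,[(357,164),(361,170),(364.9,176),(367.4,180)],[(377.2,158),(381,164),(384.9,170)],(372,168))
ax=np.cross(mt,ms); ax/=np.linalg.norm(ax); ax*=-np.sign(ax[2])
s=arm.sense();p=s["ee_pos"];q=R.from_quat(s["tcp_rot"]).as_matrix();u=-q[:,0];n=q[:,1];z=np.array([0,0,1])
print("axis",ax,"elev",np.degrees(np.arcsin(-ax[2])),"lat deg",np.degrees(np.arcsin(ax@n)))
A=np.array([mt,ms,z]); 
for zz in(52,107.4-6.6+24): 
    X=np.linalg.solve(A,[mt@T["position"],ms@S["position"],zz]); print(zz,X,"rel tcp u,n",(X-p)@u,(X-p)@n)
b=p-6.6*z+115*u+24*z;print("model window",b)
# same for the predicted model
print("disc perp miss", np.linalg.norm(np.cross(np.array([616.7,128.1,52])-X,ax)))
E
```

```text
axis [ 0.71248028  0.23374069 -0.66161707] elev 41.42331631912827 lat deg -1.3401425020585986
52 [629.37357845 127.93462342  52.        ] rel tcp u,n 195.8419627202217 -4.005000185557891
124.80000000000001 [550.9769243  102.21533158 124.8       ] rel tcp u,n 113.55149372707018 -1.4315638496505847
model window [551.88940066 104.06837279 125.07526657]
disc perp miss 8.933560828909801
```

Emit:
{"method": "send_rows", "body": {
  "motion": [
    [[1,1.5,2],0,20],
    [[0,0,0],0,20],
    [[0,0,0],0,20],
    [[0,0,0],0,20],
    [[0,0,0],0,20],
    [[0,0,0],0,20],
    [[0,0,0],0,20],
    [[0,0,0],0,20]
  ]
}}

```text
time_s: 9.2
ee_pos: [441.5, 65.7, 104.4]
tcp_rot: [-0.173, 0.985, 0.0, -0.0]
ft_force: [-0.5, 0.2, -2.7]
finger_gap: 35.5
grasp_force: 40.0
```

```bash
python3 - <<'E'
from ov import *
s=arm.sense();print(s["ee_pos"],s["tcp_rot"],s["time_s"],s["dq"].round(4))
cv2.imwrite("pics/w5.png",arm.get_image("wrist"))
cv2.imwrite("pics/t5.png",arm.get_image("top"))
E
```

```text
[441.45908012  65.66512923 104.40373665] [-1.73256129e-01  9.84876801e-01  3.33717940e-05 -1.84077537e-05] 9.2 [-0.0011  0.0001  0.0005  0.0009  0.0003  0.0003 -0.0007]
```

View pics/w5.png

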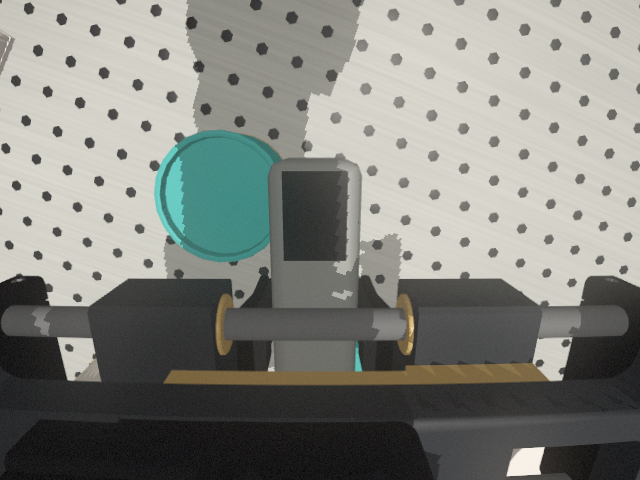

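The wrist view shows the handle centred in the fingers, its rear edge at row 158 and its sides at columns 269 and 361. I'll compare that with the zero-pitch prediction.

```bash
python3 - <<'E'
from ov import *
s=arm.sense();p=s["ee_pos"];q=R.from_quat(s["tcp_rot"]).as_matrix();u=-q[:,0];n=q[:,1]
W=arm.camera_params("wrist")
for th in(-4,0,4):
    r=np.radians(th); f=u*np.cos(r)-np.array([0,0,1])*np.sin(r); k=u*np.sin(r)+np.array([0,0,1])*np.cos(r)
    g=p+np.array([0,0,18.4])
    P=[g-65*f+15*k+18*n,g-65*f+15*k-18*n,g-65*f+15*k,g-38*f+15*k+18*n,g-38*f+15*k-18*n,g-20*f+15*k+18*n,g-20*f+15*k-18*n]
    print("nose down",th,proj(W,P).round(1).tolist())
im=cv2.imread("pics/w5.png").astype(int)
print(im[150:166,330].sum(1)//3)
for y in(185,240,290): r=im[y].sum(1)//3; print(y,r[262:276],r[352:368])
E
```

```text
nose down -4 [[361.6, 166.3], [266.4, 166.4], [314.0, 166.3], [360.0, 236.7], [268.1, 236.7], [358.8, 280.8], [269.3, 280.7]]
nose down 0 [[363.2, 169.4], [264.8, 169.4], [314.0, 169.3], [360.8, 240.7], [267.3, 240.7], [359.2, 284.4], [268.9, 284.4]]
nose down 4 [[364.8, 173.5], [263.2, 173.5], [314.0, 173.4], [361.5, 245.4], [266.5, 245.4], [359.5, 288.3], [268.6, 288.2]]
[209 211 211 209 208 208 206 177 125 105 105 107 110 114 115 116]
185 [112 112 113 110 113 114  87  93  98 103 101 103 105 106] [170 167 163 158 153 151 147 134 125 153 211 210 211 209 209 209]
240 [ 94  98 111 114 109 111 111 107  88  94  99  99 100 106] [163 159 154 152 147 135 120 138 210 201 162 206 207 206 208 207]
290 [ 42  46  45  50  48  44  47  51  47  57  87  93  98 104] [106 104 106 100  94  86  63  59  59  62  61  56  58  51  57  57]
```

Emit:
{"method": "send_rows", "body": {
  "motion": [
    [[-3,0,0],0,20],
    [[0,0,0],0,20],
    [[0,0,0],0,20],
    [[0,0,0],0,20],
    [[0,0,0],0,20],
    [[0,0,0],0,20],
    [[0,0,0],0,20],
    [[0,0,0],0,20]
  ]
}}

```text
time_s: 9.97
ee_pos: [444.3, 66.7, 104.4]
tcp_rot: [-0.173, 0.985, 0.0, 0.0]
ft_force: [0.3, -0.5, -2.0]
finger_gap: 35.9
grasp_force: 40.0
```

```bash
python3 - <<'E'
from ov import *
s=arm.sense();print(s["ee_pos"],s["time_s"],s["dq"].round(4))
cv2.imwrite("pics/t6.png",arm.get_image("top"));cv2.imwrite("pics/s6.png",arm.get_image("scene"))
ov("pics/t6.png","pics/s6.png","pics/c6.png",s)
E
```

```text
[444.2555715   66.69248576 104.42749201] 9.9667 [ 0.     -0.0003  0.0004 -0.0007  0.0004 -0.0007 -0.0001]
top 198 217
scene 332 119
```

View pics/c6.png

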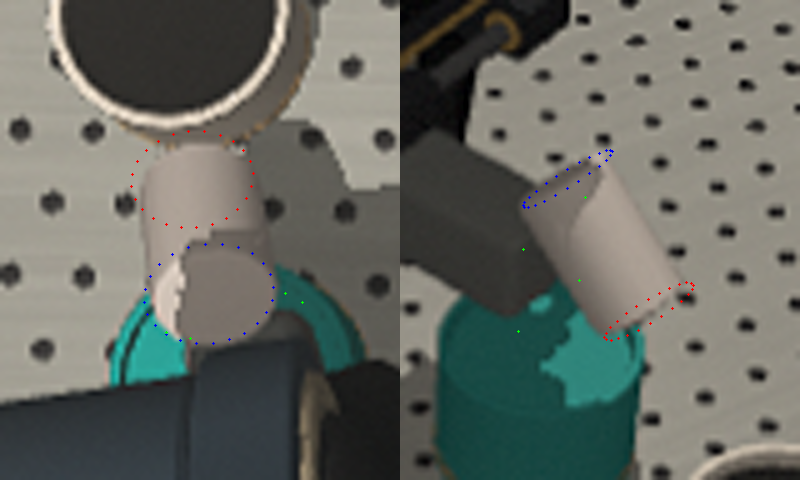

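The blue top-end ring fits in both views, and the actual window end lies within about 3 mm of the red ring. The aim is within a few mm, so I'll hold here.

Emit:
{"method": "send_rows", "body": {
  "motion": [
    [[0,0,0],0,20],
    [[0,0,0],0,20],
    [[0,0,0],0,20],
    [[0,0,0],0,20],
    [[0,0,0],0,20],
    [[0,0,0],0,20],
    [[0,0,0],0,20],
    [[0,0,0],0,20]
  ]
}}

```text
time_s: 10.73
ee_pos: [444.3, 66.7, 104.4]
tcp_rot: [-0.173, 0.985, 0.0, 0.0]
ft_force: [0.5, 0.6, -2.9]
finger_gap: 35.8
grasp_force: 40.0
```

Emit:
{"method": "send_rows", "body": {
  "motion": [
    [[0,0,0],0,20],
    [[0,0,0],0,20],
    [[0,0,0],0,20],
    [[0,0,0],0,20],
    [[0,0,0],0,20],
    [[0,0,0],0,20],
    [[0,0,0],0,20],
    [[0,0,0],0,20]
  ]
}}

```text
time_s: 11.4
ee_pos: [444.3, 66.7, 104.4]
tcp_rot: [-0.173, 0.985, 0.0, -0.0]
ft_force: [-0.5, -0.3, -2.9]
finger_gap: 35.4
grasp_force: 40.0
```

Emit:
{"method": "send_rows", "body": {
  "motion": [
    [[0,0,0],0,20],
    [[0,0,0],0,20],
    [[0,0,0],0,20],
    [[0,0,0],0,20],
    [[0,0,0],0,20],
    [[0,0,0],0,20],
    [[0,0,0],0,20],
    [[0,0,0],0,20]
  ]
}}

```text
time_s: 12.07
ee_pos: [444.3, 66.7, 104.4]
tcp_rot: [-0.173, 0.985, 0.0, 0.0]
ft_force: [-0.1, 0.5, -2.8]
finger_gap: 35.9
grasp_force: 40.0
```

Emit:
{"method": "send_rows", "body": {
  "motion": [
    [[0,0,0],0,20],
    [[0,0,0],0,20],
    [[0,0,0],0,20],
    [[0,0,0],0,20],
    [[0,0,0],0,20],
    [[0,0,0],0,20],
    [[0,0,0],0,20],
    [[0,0,0],0,20]
  ]
}}

```text
time_s: 12.73
ee_pos: [444.3, 66.7, 104.4]
tcp_rot: [-0.173, 0.985, 0.0, 0.0]
ft_force: [-0.3, -0.8, -2.8]
finger_gap: 35.6
grasp_force: 40.0
```

```bash
python3 - <<'E'
from ov import *
s=arm.sense();print(s["ee_pos"],s["time_s"],s["grasp_force"])
E
```

```text
[444.29090051  66.71726996 104.40862758] 12.7333 39.99903369694948
```

Emit:
{"method": "send_rows", "body": {
  "motion": [
    [[0,0,-6],0,20],
    [[0,0,-18],0,20],
    [[0,0,-27],0,20],
    [[0,0,-28],0,20],
    [[0,0,-28],0,20],
    [[0,0,-26],0,20],
    [[0,0,-15],0,20],
    [[0,0,-7],0,20]
  ]
}}

```text
time_s: 13.4
ee_pos: [445.4, 66.8, 262.4]
tcp_rot: [-0.173, 0.985, 0.0, 0.003]
ft_force: [0.0, 0.5, -2.6]
finger_gap: 36.2
grasp_force: 40.0
```

Emit:
{"method": "send_rows", "body": {
  "motion": [
    [[0,0,0],3,20],
    [[0,0,0],5,20],
    [[0,0,0],6,20],
    [[0,0,0],6,20],
    [[0,0,0],6,20],
    [[0,0,0],4,20],
    [[0,0,0],2.2,20],
    [[0,0,0],0,20]
  ]
}}

```text
time_s: 14.07
ee_pos: [443.6, 66.5, 258.7]
tcp_rot: [0.107, 0.994, -0.0, -0.001]
ft_force: [-0.2, 0.0, -3.1]
finger_gap: 35.7
grasp_force: 40.0
```

Emit:
{"method": "send_rows", "body": {
  "motion": [
    [[-6,-13.4,0],0,20],
    [[-12,-26,0],0,20],
    [[-12,-26,0],0,20],
    [[-12,-26,0],0,20],
    [[-12,-26,0],0,20],
    [[-12,-26,0],0,20],
    [[-4.5,-28,0],0,20],
    [[-0.5,-30,0],0,20]
  ]
}}

```text
time_s: 14.73
ee_pos: [471.3, -146.1, 258.9]
tcp_rot: [0.106, 0.994, -0.0, -0.0]
ft_force: [-0.2, 0.2, -3.7]
finger_gap: 35.8
grasp_force: 40.0
```

Emit:
{"method": "send_rows", "body": {
  "motion": [
    [[-0.5,-30,0],0,20],
    [[-0.5,-30,0],0,20],
    [[-0.5,-30,0],0,20],
    [[-0.5,-28,0],0,20],
    [[-0.5,-16,0],0,20],
    [[0,0,0],0,20],
    [[0,0,0],0,20],
    [[0,0,0],0,20]
  ]
}}

```text
time_s: 15.4
ee_pos: [445.0, -275.5, 258.8]
tcp_rot: [0.106, 0.994, 0.001, -0.001]
ft_force: [0.8, -0.1, -2.6]
finger_gap: 35.6
grasp_force: 40.0
```

```bash
python3 - <<'E'
from ov import *
s=arm.sense();p=s["ee_pos"];q=R.from_quat(s["tcp_rot"]);print(p,s["tcp_rot"],s["time_s"])
print(q.inv().apply(np.array([445.7,-276.8,10.6])-p), np.degrees(np.arctan2(*(-q.as_matrix()[[1,0],0]))))
E
```

```text
[ 445.02429093 -275.54554975  258.83774829] [ 1.05848304e-01  9.94381977e-01  5.78488793e-04 -5.35116191e-04] 15.4
[ -1.21921747  -1.34156898 248.2352183 ] -12.152054892476535
```

Back over the tray. I'll descend, leaving the last millimetres slow.

Emit:
{"method": "send_rows", "body": {
  "motion": [
    [[-1,-1,10],0,20],
    [[0,0,25],0,20],
    [[0,0,35],0,20],
    [[0,0,35],0,20],
    [[0,0,35],0,20],
    [[0,0,35],0,20],
    [[0,0,25],0,20],
    [[0,0,12],0,20]
  ]
}}

```text
time_s: 16.07
ee_pos: [443.8, -275.1, 43.4]
tcp_rot: [0.105, 0.994, 0.001, -0.003]
ft_force: [-0.2, 0.2, -2.6]
finger_gap: 35.6
grasp_force: 40.0
```

Emit:
{"method": "send_rows", "body": {
  "motion": [
    [[0,0,10],0,20],
    [[0,0,8],0,20],
    [[0,0,5],0,20],
    [[0,0,3],0,20],
    [[0,0,0],0,20],
    [[0,0,0],0,20],
    [[0,0,0],0,20],
    [[0,0,0],0,20]
  ]
}}

```text
time_s: 16.73
ee_pos: [446.2, -278.1, 22.1]
tcp_rot: [0.107, 0.994, -0.0, 0.001]
ft_force: [0.2, 0.5, -3.1]
finger_gap: 35.8
grasp_force: 40.0
```

Emit:
{"method": "send_rows", "body": {
  "motion": [
    [[0,0,3],0,20],
    [[0,0,3],0,20],
    [[0,0,2],0,20],
    [[0,0,1],0,20],
    [[0,0,1],0,20],
    [[0,0,0],0,20],
    [[0,0,0],0,20],
    [[0,0,0],0,20]
  ]
}}

```text
time_s: 17.4
ee_pos: [445.8, -277.9, 11.4]
tcp_rot: [0.107, 0.994, -0.0, 0.0]
ft_force: [-0.1, -2.1, -3.0]
finger_gap: 35.7
grasp_force: 40.0
```

Emit:
{"method": "send_rows", "body": {
  "motion": [
    [[0,0,0.5],0,20],
    [[0,0,0.5],0,20],
    [[0,0,0],0,20],
    [[0,0,0],0,20],
    [[0,0,0],0,20]
  ]
}}

```text
time_s: 17.82
ee_pos: [445.9, -277.9, 10.7]
tcp_rot: [0.107, 0.994, 0.0, 0.0]
ft_force: [-1.7, 0.4, 1.8]
finger_gap: 36.0
grasp_force: 40.0
```

Emit:
{"method": "send_rows", "body": {
  "motion": [
    [[0,0,0.3],0,20],
    [[0,0,0],0,20],
    [[0,0,0],0,20],
    [[0,0,0],0,20]
  ],
  "grip_force": 15
}}

```text
time_s: 18.15
ee_pos: [445.8, -277.9, 10.7]
tcp_rot: [0.107, 0.994, 0.0, 0.0]
ft_force: [-1.9, 0.8, 6.6]
finger_gap: 35.9
grasp_force: 15.0
```

Emit:
{"method": "send_rows", "body": {
  "motion": [
    [[0,0,0],0,38],
    [[0,0,0],0,42],
    [[0,0,0],0,48],
    [[0,0,0],0,56],
    [[0,0,0],0,56],
    [[0,0,0],0,56],
    [[0,0,0],0,56]
  ]
}}

```text
time_s: 18.73
ee_pos: [445.7, -277.8, 10.0]
tcp_rot: [0.107, 0.994, 0.0, -0.0]
ft_force: [-0.1, 0.1, -0.1]
finger_gap: 55.5
grasp_force: 0.0
```

Emit:
{"method": "send_rows", "body": {
  "motion": [
    [[0,0,-3],0,56],
    [[0,0,-10],0,56],
    [[0,0,-20],0,56],
    [[0,0,-30],0,56],
    [[0,0,-35],0,56],
    [[0,0,-35],0,56],
    [[0,0,-30],0,56],
    [[0,0,-20],0,56]
  ]
}}

```text
time_s: 19.4
ee_pos: [446.5, -278.8, 197.2]
tcp_rot: [0.107, 0.994, -0.001, 0.002]
ft_force: [0.1, -0.5, -0.4]
finger_gap: 55.8
grasp_force: 0.0
```

Emit:
{"method": "send_rows", "body": {
  "motion": [
    [[0,0,-10],0,56],
    [[0,0,0],0,56],
    [[0,0,0],0,56],
    [[0,0,0],0,56],
    [[0,0,0],0,56]
  ]
}}

```text
time_s: 19.82
ee_pos: [444.8, -277.3, 201.4]
tcp_rot: [0.107, 0.994, 0.0, -0.002]
ft_force: [0.0, -0.9, -0.3]
finger_gap: 56.1
grasp_force: 0.0
```

```bash
python3 - <<'E'
from ov import *
t=arm.get_image("top");c=arm.get_image("scene");cv2.imwrite("pics/t9.png",t);cv2.imwrite("pics/s9.png",c)
a=cv2.resize(c[20:360,60:500],(660,510));cv2.imwrite("pics/f.png",a)
E
```

```text
(no output)
```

View pics/f.png

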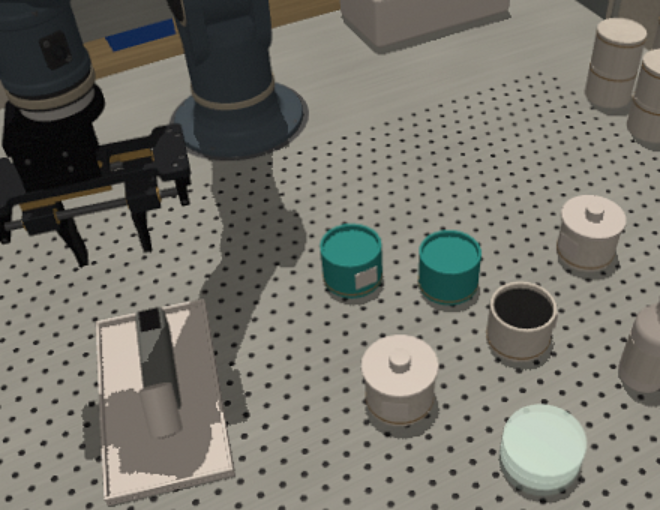

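The thermometer lies flat in its tray, the gripper is clear above it, and the cups and lids have not moved.

```bash
python3 -c "
from bench import arm
print(arm.close_job())"
```

```text
the job is handed in; nothing more can be done
None
```

I aimed the thermometer at the open cup's black disc (about 3 mm off centre by my estimate, from about 10 cm), held it steady for about 2.7 s, laid it flat back in its tray and let go; the job is handed in, but no verdict came back.

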